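# Find the soft corner of the balance plate and shim it

## Robot

A 7-joint arm with a two-finger parallel gripper is mounted at the origin on a cart in front of the work surface, level with it; the furniture and walls round the work are solid. World frame = base frame: x ahead of the robot, y to its left, z up, the work surface at z = 0. Lengths are in m, angles in rad, forces in N, time in s.
With the tool pointing down it reaches from about 0.4 to 0.85 m from the base axis. Payload 4.5 kg.
Tool frame: the origin (TCP) lies midway between the tips of the shut fingers; the grasp point (between the pads) lies 19 mm behind it; x points along the fingers, y is the direction in which the jaws open and shut, and the axes are right-handed (so a half turn about x gives the same grasp; the last joint's range is limited). The gripper opens to 88 mm and grips with 3 to 60 N. Pads are 18 mm wide; open, the fingers measure 123 mm over their backs; the gripper's body (75 mm by 187 mm) begins 45 mm behind the grasp point.
Start: joints at [-1.15, 0.689, -0.195, 1.565, 0.157, 0.902, -0.215], TCP at [0.236, 0.579, 0.239] pointing down, gripper open.
Joint ranges: [-3.01, 3.01], [-0.46, 2.08], [-1.47, 1.51], [0.13, 2.56], [-1, 4.14], [0.04, 2.09], [-2.66, 2.66]. Speed limits (rad/s): [2.57, 2.57, 3.14, 3.14, 3.14, 3.14, 3.14].

## Interface

Orientations are given as a unit quaternion [w, x, y, z].
In Python, from station import bot gives the robot as it stands. Calls block until the motion is done:
- bot.move_to(position, orientation): joint-space move of the TCP to a pose.
- bot.move_straight(position, ori=None, v=0.15, guard=None): straight line of the TCP; ori=None keeps the orientation; v is the mean speed in m/s. With guard (N) it stops when the force on the tool has changed by that much, and returns True; else False.
- bot.goto_joints(angles): joint-space move.
- bot.gripper_to(opening, strength=None): finger opening in m; strength is the grip in N (None keeps the last); returns when the fingers have stopped.
- bot.sleep(seconds).
- bot.ik(position, orientation): joint angles nearest the present ones, or None.
- bot.snapshot(name): name is "side" or "top"; returns a dict with "image" (480x640x3 uint8, red, green, blue), "z_map" (480x640 float32, m along the optical axis (not along the pixel's ray), 0 where there is no reading), "K" (3x3 intrinsics, pixels), "distortion" ([k1, k2, p1, p2, k3] as OpenCV has them; the pictures are not rectified), "world_to_cam" (4x4, takes a point from world to camera coordinates). Camera axes: x right, y up, looking along -z (the intrinsics and any distortion apply to the point x, -y, -z); pixel columns grow to the right and rows downward; lengths in m; the calibration is good to about 2 mm. A picture is of the moment at which its call begins.
A pose or a line that the arm cannot do raises bot.Unreachable and nothing moves.
- bot.job_done(): hands the job in, once; it reports no verdict.
Readings, each from a call of its own:
- bot.read_time_s(): time.
- bot.read_qpos(): joint angles.
- bot.read_qvel(): joint speeds.
- bot.read_joint_efforts(): joint torques, N m.
- bot.read_tcp_pos(): TCP position.
- bot.read_eef_rot(): TCP orientation.
- bot.read_wrist_force(): force on the tool from outside, world axes, zero at the start.
- bot.read_wrist_torque(): the same for the moment, N m.
- bot.read_finger_gap(): finger opening in m.
Only numpy, scipy, OpenCV 4.12 (cv2) and the standard library are available. Lean on these libraries where they do the work, as an engineer would, in place of code of your own. Each camera call takes 0.05 s, during which the arm holds its last target. There are 200 camera calls.

## Task

The plate under the balance rocks because one of the four pads it stands on has gone soft. With the fingertips, press down on the ringed corners of the plate to find the one that gives, then press that corner's hinged shim fully flat, leave the other three shims standing, let go, and finally press the same corner again to make sure that it is firm. Only press: do not lift or shift the plate, and do not disturb the balance or the things beside the plate.

Things in the scene. Friction and masses are not known exactly. Their poses are not given: they have to be found in the camera images.
- plate: Levelling plate under a pocket balance: bare aluminium, 220 x 220 mm, 14 mm thick, about 2.1 kg, loose, level on four rubber feet 90 mm from its middle lines, each on a fixed round pad 50 mm across, 12 mm high. One pad, at any corner, has gone soft but looks the same. Origin: plate centre at the underside of the feet, 12 mm above the worktop; x away from the robot, y left, z up; top face at z = 24 mm.
- corner_near_left (a point): Place to press the near left corner: on the plate's bare top face straight above that foot, in a thin ring 27 mm across, 20 mm in from both edges, 36 mm above the worktop. Over a solid pad it does not move; over the soft pad it begins to sink at about 2 N and is stopped 4 mm lower, at about 3 N, and comes back up when released.
- corner_near_right (a point): Place to press the near right corner: on the plate's bare top face straight above that foot, in a thin ring 27 mm across, 20 mm in from both edges, 36 mm above the worktop. Over a solid pad it does not move; over the soft pad it begins to sink at about 2 N and is stopped 4 mm lower, at about 3 N, and comes back up when released.
- corner_far_right (a point): Place to press the far right corner: on the plate's bare top face straight above that foot, in a thin ring 27 mm across, 20 mm in from both edges, 36 mm above the worktop. Over a solid pad it does not move; over the soft pad it begins to sink at about 2 N and is stopped 4 mm lower, at about 3 N, and comes back up when released.
- corner_far_left (a point): Place to press the far left corner: on the plate's bare top face straight above that foot, in a thin ring 27 mm across, 20 mm in from both edges, 36 mm above the worktop. Over a solid pad it does not move; over the soft pad it begins to sink at about 2 N and is stopped 4 mm lower, at about 3 N, and comes back up when released.
- shim_near_left (a joint): Hinged shim of the near left foot: steel bar 62 mm long, 16 wide, 5 thick, hinged 34 mm from that corner's ring, running along the near edge towards the near right corner. 0 = up at 40 degrees, 0.70 rad = flat on the plate; stays where left; 3 to 7 N on its end move it. Flat, it makes its foot 4 mm longer: right over the soft pad; over a solid one it jacks the plate askew.
- shim_near_left_end (a point): Middle of the ribbed thumb end of the near left shim, on its upper face, 53 mm from the hinge; moves with the bar: about 41 mm above the plate's top face when up, 8 mm when flat.
- shim_near_right (a joint): Hinged shim of the near right foot: steel bar 62 mm long, 16 wide, 5 thick, hinged 34 mm from that corner's ring, running along the right edge towards the far right corner. 0 = up at 40 degrees, 0.70 rad = flat on the plate; stays where left; 3 to 7 N on its end move it. Flat, it makes its foot 4 mm longer: right over the soft pad; over a solid one it jacks the plate askew.
- shim_near_right_end (a point): Middle of the ribbed thumb end of the near right shim, on its upper face, 53 mm from the hinge; moves with the bar: about 41 mm above the plate's top face when up, 8 mm when flat.
- shim_far_right (a joint): Hinged shim of the far right foot: steel bar 62 mm long, 16 wide, 5 thick, hinged 34 mm from that corner's ring, running along the far edge towards the far left corner. 0 = up at 40 degrees, 0.70 rad = flat on the plate; stays where left; 3 to 7 N on its end move it. Flat, it makes its foot 4 mm longer: right over the soft pad; over a solid one it jacks the plate askew.
- shim_far_right_end (a point): Middle of the ribbed thumb end of the far right shim, on its upper face, 53 mm from the hinge; moves with the bar: about 41 mm above the plate's top face when up, 8 mm when flat.
- shim_far_left (a joint): Hinged shim of the far left foot: steel bar 62 mm long, 16 wide, 5 thick, hinged 34 mm from that corner's ring, running along the left edge towards the near left corner. 0 = up at 40 degrees, 0.70 rad = flat on the plate; stays where left; 3 to 7 N on its end move it. Flat, it makes its foot 4 mm longer: right over the soft pad; over a solid one it jacks the plate askew.
- shim_far_left_end (a point): Middle of the ribbed thumb end of the far left shim, on its upper face, 53 mm from the hinge; moves with the bar: about 41 mm above the plate's top face when up, 8 mm when flat.
- balance: Black pocket balance, 66 x 118 x 14, lying on the rubber mat in the middle of the plate (mm). Origin: centre of its underside. Not to be disturbed.
- dish: Small glass dish, 52 across, 10 high, on the worktop right of the plate (mm). Origin: centre of its underside. Not to be disturbed.
- red_lid: Red screw lid, 58 across, 12 high, on the worktop left of the plate (mm). Origin: centre of its underside. Not to be disturbed.
- timer: White square bench timer, 62 x 62 x 16, on the worktop right of the plate (mm). Origin: centre of its underside. Not to be disturbed.
- strip: Clear strip of wells, 81 x 9 x 12, on the worktop left of the plate (mm). Origin: centre of its underside. Not to be disturbed.

How it is judged:
By the outcome, as a careful person would: the job done as asked, in the order asked, and still so for the second after the job is handed in, with the robot touching nothing.
It also fails if it takes over 61 s, if anything falls off the work surface, if the arm or the gripper's body presses on something with over 40 N, if the wrist force passes 120 N, or if a joint passes its speed limit or range.

## Working session

There is one attempt and no reset: what is moved stays moved. The work goes in short steps, each a Python script; the robot and the scene stay as the last script left them, time stands still between calls to the robot, and variables do not carry over. Pictures are saved under pics/ and viewed, about 8 in all and at most 12, crops included, and the job is handed in when it is done.

```bash
mkdir -p pics; ls
python3 - <<'E'
from station import bot
import cv2, numpy as np, pickle
s={n:bot.snapshot(n) for n in("top","side")}
pickle.dump(s,open('s0.pkl','wb'))
for n in s:
    cv2.imwrite(f'pics/{n}0.png',s[n]["image"][...,::-1]); print(n,s[n]["K"].round(1).tolist(),s[n]["distortion"],s[n]["world_to_cam"].round(3).tolist())
print(bot.read_time_s(),bot.read_eef_rot(),bot.read_wrist_force(), bot.read_finger_gap())
E
```

```text
pics
top [[607.2, 0.0, 319.3], [0.0, 607.2, 246.6], [0.0, 0.0, 1.0]] [-0.20666285  0.          0.          0.          0.        ] [[-0.021, -1.0, 0.0, 0.019], [0.988, -0.021, 0.15, -0.546], [-0.15, 0.003, 0.989, -1.473], [0.0, 0.0, 0.0, 1.0]]
side [[593.2, 0.0, 322.4], [0.0, 593.2, 236.2], [0.0, 0.0, 1.0]] [-0.08513407  0.          0.          0.          0.        ] [[-0.999, 0.032, -0.014, 0.541], [-0.032, -0.71, 0.703, -0.048], [0.013, 0.703, 0.711, -1.193], [0.0, 0.0, 0.0, 1.0]]
0.1 [ 0.6938667   0.1353231   0.69398852 -0.13644264] [-0.41314214 -0.47267139  0.57820646] 0.0881729919304048
```

View pics/top0.png

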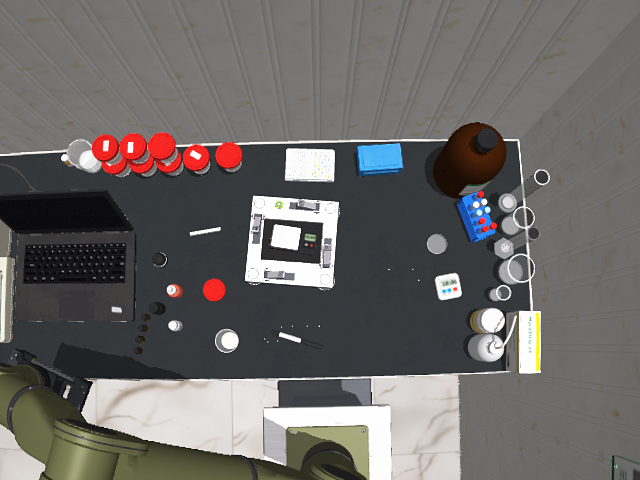

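View pics/side0.png

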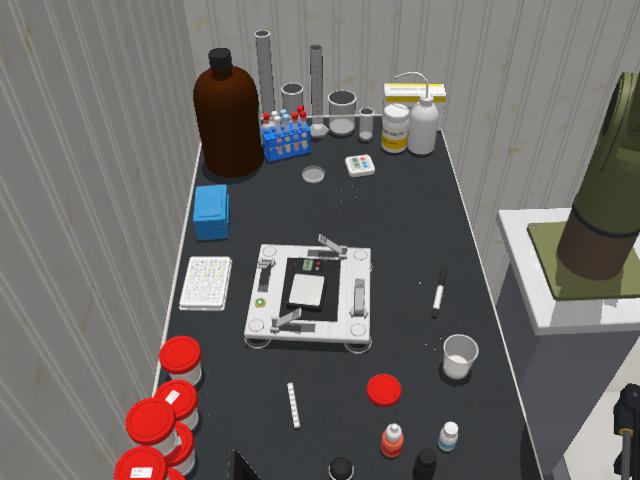

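The top view shows the plate at about px (246–340, 196–290), with the balance in its middle and a shim along each edge. The side view shows the same layout; the shims look upright. Next I locate the plate outline.

```bash
cat > h.py <<'E'
import numpy as np, cv2
def cast(s,px,z):
    p=cv2.undistortPoints(np.float32(px).reshape(-1,1,2),s["K"],np.array(s["distortion"]))[:,0]
    d=np.c_[p[:,0],-p[:,1],-np.ones(len(p))]
    R,t=s["world_to_cam"][:3,:3],s["world_to_cam"][:3,3]
    c=-R.T@t; d=d@R
    return c+d*((z-c[2])/d[:,2])[:,None]
def proj(s,P):
    P=np.atleast_2d(P); q=P@s["world_to_cam"][:3,:3].T+s["world_to_cam"][:3,3]
    return cv2.projectPoints(q*[1,-1,-1],np.zeros(3),np.zeros(3),s["K"],np.array(s["distortion"]))[0][:,0]
def plate(s,box,thr):
    g=s["image"].min(2); m=np.zeros_like(g); x0,y0,x1,y1=box
    m[y0:y1,x0:x1]=(g[y0:y1,x0:x1]>thr)*255
    c=max(cv2.findContours(m,cv2.RETR_EXTERNAL,cv2.CHAIN_APPROX_NONE)[0],key=cv2.contourArea)[:,0]
    P=cast(s,c,0.036)[:,:2].astype(np.float32)
    return cv2.minAreaRect(P*1000),c
E
python3 - <<'E'
import pickle,cv2,numpy as np
from h import *
s=pickle.load(open('s0.pkl','rb'))
ims=[]
for n,b in(("top",(235,185,350,300)),("side",(235,225,385,350))):
    for thr in(110,150,190):
        r,c=plate(s[n],b,thr); print(n,thr,[np.round(v,1) for v in r])
    im=s[n]["image"]; x0,y0,x1,y1=b
    ims.append(cv2.resize(im[y0-10:y1+10,x0-10:x1+10],(480,480) if n=="top" else (320*170//120,480)*1 ,interpolation=cv2.INTER_CUBIC))
    
    # depth check of plate top
ims=[cv2.resize(i,(400,480)) for i in ims]
cv2.imwrite('pics/crop0.png',np.hstack(ims)[...,::-1])
E
```

```text
top 110 [array([560.4,  75.4]), array([223.3, 226.4]), np.float64(84.5)]
top 150 [array([563.8,  74.9]), array([222.9, 219.4]), np.float64(84.5)]
top 190 [array([563.9,  75.9]), array([220.7, 218.3]), np.float64(84.5)]
side 110 [array([564.1,  70.3]), array([268.9, 222.9]), np.float64(84.9)]
side 150 [array([563.6,  69.9]), array([241.3, 221. ]), np.float64(84.4)]
side 190 [array([537.7,  82.6]), array([217.1, 161.8]), np.float64(84.5)]
```

View pics/crop0.png

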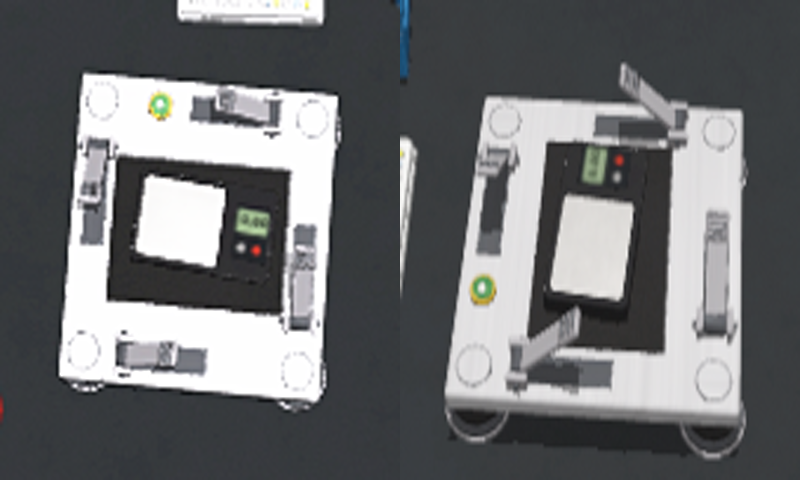

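The crop shows four rings, one shim standing at each edge, and the plate yawed about −5.5°. I'll check the estimate by overlaying it on both views.

```bash
cat >> h.py <<'E'
YAW=np.deg2rad(-5.5); C=np.array([.564,.0755,.012])
Rz=lambda a:np.array([[np.cos(a),-np.sin(a),0],[np.sin(a),np.cos(a),0],[0,0,1]])
def W(p): return C+np.atleast_2d(p)@Rz(YAW).T
cor={'nl':(-.09,.09),'nr':(-.09,-.09),'fr':(.09,-.09),'fl':(.09,.09)}
dr={'nl':(0,-1),'nr':(1,0),'fr':(0,1),'fl':(-1,0)}
def ring(k): return W([*cor[k],.024])[0]
def end(k,th):  # th: elevation angle
    r=.034+.053*np.cos(th)-.003*np.sin(th)*0
    return W([*(np.array(cor[k])+np.array(dr[k])*r),.024+.008+.053*np.sin(th)])[0]
E
python3 - <<'E'
import pickle
from h import *
s=pickle.load(open('s0.pkl','rb'))
ims=[]
for n,b in(("top",(235,185,350,300)),("side",(235,225,385,350))):
    S=s[n]; x0,y0,x1,y1=b; f=4 if n=="top" else 3
    im=cv2.resize(S["image"][y0:y1,x0:x1],None,fx=f,fy=f,interpolation=cv2.INTER_CUBIC).copy()
    def dr_(P,col,closed=True):
        q=((proj(S,P)-[x0,y0]+.5)*f*8).astype(np.int32); cv2.polylines(im,[q[:,None]],closed,col,1,cv2.LINE_AA,3)
    a=.11; dr_(W([[a,a,.024],[a,-a,.024],[-a,-a,.024],[-a,a,.024]]),(255,0,0))
    t=np.linspace(0,6.28,40)
    for k in cor:
        dr_(ring(k)+np.c_[np.cos(t),np.sin(t),0*t]*.0135,(0,120,255))
        dr_(np.array([W([*(np.array(cor[k])+np.array(dr[k])*.034),.024])[0],end(k,.7)]),(255,0,255),False)
    ims.append(cv2.resize(im,(400,400)))
    # depth -> world plate top height
    v,u=np.mgrid[y0:y1,x0:x1]; z=S["z_map"][y0:y1,x0:x1].ravel(); px=np.c_[u.ravel(),v.ravel()]
    p=cv2.undistortPoints(np.float32(px)[:,None],S["K"],np.array(S["distortion"]))[:,0]
    X=(np.c_[p[:,0],-p[:,1],-np.ones(len(p))]*z[:,None]-S["world_to_cam"][:3,3])@S["world_to_cam"][:3,:3]
    L=(X-C)@Rz(YAW); m=(z>0)&(abs(X[:,2]-.036)<.006)
    print(n,"z",np.median(X[m,2]),"ext",[np.percentile(L[m,i],[0.5,99.5]).round(4) for i in(0,1)])
cv2.imwrite('pics/ov0.png',np.hstack(ims)[...,::-1])
for k in cor: print(k,ring(k).round(3),end(k,.7).round(3))
E
```

```text
top z 0.035916872209384054 ext [array([-0.1095,  0.1087]), array([-0.1079,  0.1108])]
side z 0.03634076946514438 ext [array([-0.108 ,  0.1103]), array([-0.104 ,  0.1139])]
nl [0.483 0.174 0.036] [0.476 0.1   0.078]
nr [ 0.466 -0.005  0.036] [ 0.54  -0.013  0.078]
fr [ 0.645 -0.023  0.036] [0.652 0.051 0.078]
fl [0.662 0.156 0.036] [0.588 0.164 0.078]
```

View pics/ov0.png

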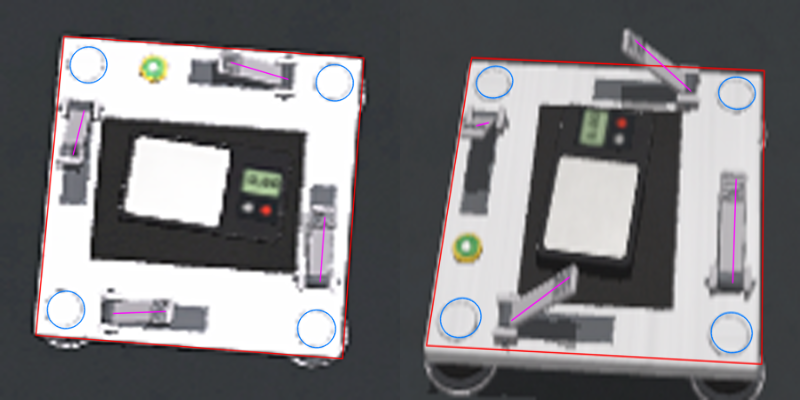

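Overlay matches: outline, rings and shims line up in both views within about 2 mm, and the depth maps put the top face at z = 36 mm. Before moving, I'll check for tall obstacles and reach at all the target poses.

```bash
sed -i 's/\[.564,.0755,.012\]/[.564,.0765,.012]/' h.py
cat >> h.py <<'E'
from scipy.spatial.transform import Rotation
def quat(a):
    c,s=np.cos(a),np.sin(a)
    q=Rotation.from_matrix(np.array([[0,c,s],[0,s,-c],[-1,0,0]])).as_quat()
    return q[[3,0,1,2]]
E
python3 - <<'E'
import pickle
from h import *
from station import bot
s=pickle.load(open('s0.pkl','rb'))
q=bot.read_eef_rot(); print("jaw axis",Rotation.from_quat(q[[1,2,3,0]]).as_matrix()[:,1].round(2))
for n in s:
    S=s[n]; v,u=np.mgrid[0:480,0:640]; z=S["z_map"].ravel()
    p=cv2.undistortPoints(np.float32(np.c_[u.ravel(),v.ravel()])[:,None],S["K"],np.array(S["distortion"]))[:,0]
    X=(np.c_[p[:,0],-p[:,1],-np.ones(len(p))]*z[:,None]-S["world_to_cam"][:3,3])@S["world_to_cam"][:3,:3]
    m=(z>0)&(X[:,2]>.06)&(X[:,0]>.3)&(X[:,0]<.85)&(abs(X[:,1]-.08)<.28)
    g=np.floor(X[m]/[.04,.04,9]).astype(int)[:,:2]
    d={}
    for c,h in zip(map(tuple,g),X[m,2]): d.setdefault(c,[]).append(h)
    print(n,{(round(float(c[0]*.04+.02),2),round(float(c[1]*.04+.02),2)):round(float(np.percentile(h,95)),2) for c,h in sorted(d.items()) if len(h)>8})
for a in(YAW+np.pi/2,YAW-np.pi/2,YAW,YAW+np.pi):
    for k in cor:
        for nm,P in(("r",ring(k)),("e",end(k,0))):
            for dz in (0,.1):
                j=bot.ik(P+[0,0,dz],quat(a)); 
                if dz==0: print(round(np.rad2deg(a)),k,nm,None if j is None else np.round(j,2))
                elif j is None: print("high none")
E
```

```text
jaw axis [ 0.38  0.93 -0.  ]
top {(0.34, 0.22): 0.07, (0.34, 0.26): 0.07, (0.46, 0.1): 0.08, (0.5, 0.1): 0.08, (0.54, -0.02): 0.08, (0.58, 0.14): 0.08, (0.58, 0.18): 0.08, (0.62, 0.18): 0.07, (0.66, 0.02): 0.07, (0.66, 0.06): 0.08, (0.74, -0.18): 0.07, (0.74, -0.14): 0.06, (0.74, -0.1): 0.06, (0.74, 0.22): 0.07, (0.74, 0.26): 0.07, (0.74, 0.3): 0.08, (0.74, 0.34): 0.07, (0.78, -0.18): 0.07, (0.78, -0.14): 0.06, (0.78, -0.1): 0.07, (0.78, 0.22): 0.07, (0.78, 0.26): 0.08, (0.78, 0.3): 0.08, (0.78, 0.34): 0.14, (0.82, -0.18): 0.67, (0.82, -0.14): 0.67, (0.82, -0.1): 0.67, (0.82, -0.06): 0.67, (0.82, -0.02): 0.67, (0.82, 0.02): 0.68, (0.82, 0.06): 0.68, (0.82, 0.1): 0.68, (0.82, 0.14): 0.68, (0.82, 0.18): 0.69, (0.82, 0.22): 0.69, (0.82, 0.26): 0.7, (0.82, 0.3): 0.7, (0.82, 0.34): 0.71, (0.86, -0.18): 0.67, (0.86, -0.14): 0.67, (0.86, -0.1): 0.66, (0.86, -0.06): 0.67, (0.86, -0.02): 0.68, (0.86, 0.02): 0.67, (0.86, 0.06): 0.68, (0.86, 0.1): 0.67, (0.86, 0.14): 0.68, (0.86, 0.18): 0.68, (0.86, 0.22): 0.69, (0.86, 0.26): 0.69, (0.86, 0.3): 0.7, (0.86, 0.34): 0.7}
side {(0.3, 0.22): 0.06, (
[... 1998 characters left out ...]
.14  0.09 -0.33]
-6 nr e [-0.04  0.9  -0.03  1.92  0.08  0.33 -0.23]
-6 fr r [-0.02  0.98 -0.03  1.63  0.05  0.53 -0.17]
-6 fr e [-0.17  0.98 -0.01  1.59  0.01  0.57 -0.27]
-6 fl r [-0.29  1.02 -0.03  1.51  0.04  0.62 -0.43]
-6 fl e [-0.35  0.93 -0.01  1.78  0.02  0.43 -0.47]
174 nl r [-0.15  0.93 -0.48  2.02  1.03  0.45  1.62]
174 nl e [ 0.    0.9  -0.46  2.11  1.11  0.4   1.67]
174 nr r [ 0.27  0.94 -0.6   2.16  1.31  0.49  1.65]
174 nr e [ 0.34  0.99 -0.7   1.9   1.05  0.67  2.02]
174 fr r [ 0.35  1.09 -0.76  1.6   0.95  0.85  2.24]
174 fr e [ 0.2   1.08 -0.73  1.57  0.9   0.86  2.16]
174 fl r [ 0.04  1.11 -0.71  1.48  0.86  0.88  2.08]
174 fl e [-0.    1.01 -0.64  1.76  0.91  0.7   1.89]
```

```bash
cat >> h.py <<'E'
def press(bot,P,lo,guards=(1.2,6),v=.008,up=.07,log=True):
    """from above P: go down to P+6mm, then slowly until each guard; returns z at each stop"""
    bot.move_straight(P+[0,0,.006],v=.12); bot.sleep(.15)
    out=[];f0=bot.read_wrist_force()
    for g in guards:
        hit=bot.move_straight(np.r_[P[:2],lo],v=v,guard=g)
        z=bot.read_tcp_pos()[2]; f=bot.read_wrist_force()-f0
        out.append((bool(hit),round(z*1000,2),f.round(1).tolist()))
    bot.move_straight(P+[0,0,up],v=.15)
    return out
E
python3 - <<'E'
from h import *
from station import bot
a=YAW+np.pi/2; P=ring('nl')
bot.gripper_to(0.0)
bot.move_to(P+[0,0,.07],quat(a)); print(bot.read_time_s(),bot.read_finger_gap(),bot.read_tcp_pos()-P,bot.read_wrist_force())
print(press(bot,P,P[2]-.008)); print(bot.read_time_s())
E
```

```text
3.1917 0.0006350384940342369 [9.00489594e-05 1.69734845e-03 7.02713449e-02] [0.08896039 0.59517052 0.40696164]
[(True, np.float64(36.42), [-1.3, 0.4, 5.6]), (True, np.float64(36.42), [-0.7, -0.9, 6.4])]
5.8
```

Run:
```python
from h import *
from station import bot
a=YAW+np.pi/2
for k in('nr','fr','fl'):
    P=ring(k)
    bot.move_straight(P+[0,0,.07],quat(a),v=.25)
    print(k,press(bot,P,P[2]-.008),bot.read_time_s())
import pickle
s=bot.snapshot("top"); pickle.dump(s,open('s1.pkl','wb')); r,_=plate(s,(235,185,350,300),190); print(r)
```

```text
nr [(True, np.float64(36.43), [-0.7, -0.5, 5.2]), (True, np.float64(36.42), [-1.4, -0.6, 5.3])] 9.2667
fr [(True, np.float64(36.48), [-2.1, 1.6, 4.9]), (True, np.float64(36.47), [-2.8, -0.2, 5.3])] 12.75
fl [(True, np.float64(36.04), [-0.8, -0.1, 3.6]), (True, np.float64(33.27), [-2.1, 0.8, 4.7])] 16.5167
((541.9530029296875, 159.09805297851562), (58.443016052246094, 159.18528747558594), 84.06983184814453)
```

The far-left corner gives: it sank 2.8 mm, while the other three moved about 0.01 mm. Next I press the far-left shim flat.

Run:
```python
from h import *
from station import bot
import pickle
a=YAW+np.pi/2; k='fl'
def at(r,h): return W([*(np.array(cor[k])+np.array(dr[k])*r),.024+h])[0]
bot.move_straight(at(.079,.085),quat(a),v=.15); bot.sleep(.15)
f0=bot.read_wrist_force()
for r,h in((.079,.060),(.079,.002)):
    hit=bot.move_straight(at(r,h),v=.03,guard=18)
    print(hit,bot.read_tcp_pos()-at(r,0),bot.read_wrist_force()-f0)
bot.move_straight(at(.084,.030),v=.1); bot.sleep(.15)
hit=bot.move_straight(at(.084,.002),v=.02,guard=18)
print(hit,bot.read_tcp_pos()-at(.084,0),bot.read_wrist_force()-f0)
bot.move_straight(at(.084,.12),v=.2); bot.move_straight(W([-.15,.15,.2])[0],v=.25)
print(bot.read_time_s())
s={n:bot.snapshot(n) for n in("top","side")}; pickle.dump(s,open('s2.pkl','wb'))
A=s["top"]["image"][185:300,235:350];B=s["side"]["image"][225:350,235:385]
cv2.imwrite('pics/c2.png',np.hstack([cv2.resize(i,(400,400),interpolation=cv2.INTER_CUBIC) for i in(A,B)])[...,::-1])
```

```text
False [1.59331483e-04 5.73823869e-05 6.01814530e-02] [-0.77246284 -0.11121298 -0.07349278]
True [-2.05320055e-04 -7.34788917e-06  8.16360226e-03] [-1.94169358 -1.03721061  8.53134903]
True [-6.71279038e-05 -1.85818504e-05  8.18067903e-03] [-1.65167559 -1.12344464  8.35226721]
23.1083
```

View pics/c2.png

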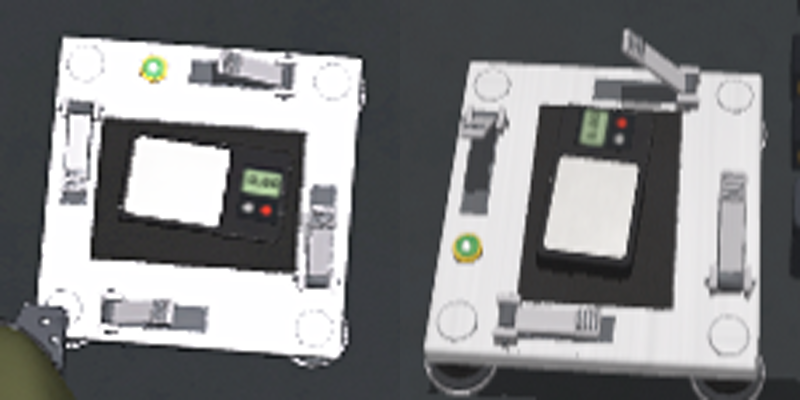

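Far-left shim (side crop about (550, 322)) is flat on the plate. The other three are still up, and the balance and plate haven't moved. Now I re-press the corner.

Run:
```python
from h import *
from station import bot
import pickle
a=YAW+np.pi/2; P=ring('fl')
bot.move_straight(P+[0,0,.12],quat(a),v=.25)
print(press(bot,P,P[2]-.008,guards=(1.2,6,10),up=.12),bot.read_time_s())
bot.move_straight(W([-.15,.15,.25])[0],v=.25); bot.sleep(.3)
s={n:bot.snapshot(n) for n in("top","side")}; s0=pickle.load(open('s0.pkl','rb'))
for n in s: # image change around plate and neighbours
    d=cv2.absdiff(s[n]["image"],s0[n]["image"]).max(2); d[:185]*=(n=="side"); 
    c=cv2.findContours((d>60).astype(np.uint8),cv2.RETR_EXTERNAL,cv2.CHAIN_APPROX_SIMPLE)[0]
    print(n,[cv2.boundingRect(x) for x in c if cv2.contourArea(x)>6])
A=s["top"]["image"][140:320,190:470];B=s["side"]["image"][140:440,160:430]
cv2.imwrite('pics/c3.png',np.hstack([cv2.resize(A,(400,400),interpolation=cv2.INTER_CUBIC),cv2.resize(B,(400,400))])[...,::-1])
print(bot.read_time_s())
```

```text
[(True, np.float64(36.49), [-0.1, -0.6, 5.3]), (True, np.float64(36.53), [-0.2, 0.8, 4.3]), (True, np.float64(36.49), [-0.4, 0.1, 5.8])] 28.1417
top [(349, 473, 5, 7), (357, 472, 10, 8), (340, 471, 7, 9), (321, 464, 19, 11), (303, 449, 28, 15), (294, 427, 50, 19), (310, 400, 11, 6), (280, 340, 37, 37), (0, 332, 334, 148), (214, 328, 26, 25), (150, 282, 31, 27), (203, 279, 23, 23), (144, 273, 7, 8), (244, 270, 8, 14), (150, 239, 58, 46), (251, 217, 10, 23)]
side [(526, 419, 18, 61), (613, 383, 27, 97), (368, 375, 32, 28), (385, 374, 15, 12), (289, 331, 12, 3), (277, 320, 25, 10), (280, 308, 22, 12), (550, 302, 53, 24), (604, 299, 15, 9), (437, 285, 4, 4), (523, 273, 32, 44), (423, 235, 3, 5), (402, 234, 3, 16), (457, 20, 12, 25), (587, 0, 53, 153), (465, 0, 6, 5), (376, 0, 126, 166), (401, 0, 6, 11)]
29.7667
```

View pics/c3.png

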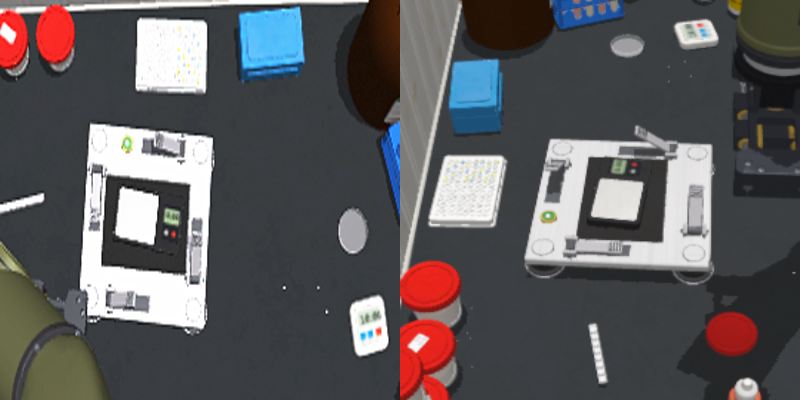

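The last view shows the far-left shim flat and the other three up. The plate, balance, lid, strip, dish and timer are all where they were; the red lid only looks different because it's in the arm's shadow. The corner is firm and the arm is clear, so I'm handing in.

Run:
```python
from station import bot
print(bot.read_time_s(),bot.read_tcp_pos()); bot.job_done()
```

```text
29.7667 [0.42924065 0.24002735 0.26179698]
the job is handed in; nothing more can be done
```

The job is done and handed in at 29.8 s: the soft corner was the **far left** one, and its shim is now flat.

- **Finding it:** I pressed all four rings. Near left, near right and far right held at z ≈ 36.4 mm, moving about 0.01 mm. Far left sank from 36.0 to 33.3 mm. The force guard stopped that press before the full 4 mm travel.
- **Shim:** I pressed the far-left shim twice. Both times it stopped 8.2 mm above the plate's top face, against the stated 8 mm for flat, and the picture showed it lying flat.
- **Re-press:** the far-left corner held at 36.5 mm through three force-guarded presses, so it is firm and level with the others.
- **Last pictures:** the other three shims are still up, and the plate, balance and things beside it look unmoved. The arm's shadow lies over the red lid, and in the top view the arm hides it, so I checked the lid by eye in the side view only. The gripper was clear of everything.

No check failed. Before any pressing, the two cameras disagreed by up to about 4 mm on the plate's y position in depth. The outline and ring overlay agreed to about 2 mm, which was close enough for pressing.

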